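# Tap the block down onto its parallels in the vise

### The job

The block clamped in the small blue vise is not down on the two parallels under it. Press it down in the middle with the soft-faced tapping bar only (firmly, 20 to 25 N and never over 40 N, keeping the fingers off the block) until both parallels are trapped. Then lift the bar and prove it: gently push (2 to 5 N) the end of each parallel lengthwise, the one nearer the robot first, with a fingertip or the bar; neither may slide. Finally leave the bar standing upright on the bench, and disturb nothing else.

Things in the scene. Friction and masses are not known exactly. Their poses are not given: they have to be found in the camera images.
- vise: Small blue vise fixed to the bench; origin: centre of its underside, between the jaws. x runs across the jaws, away from the T handle on the robot's side; y along the jaws; yaw within 15 degrees. 170 mm long, jaws 80 mm wide (y), faces at x = -30 and +30 mm, tops 68 mm, bed 28 mm above the bench. Flanges at both sides up to 16 mm high, out to y = 57 mm.
- work_block: Bright metal block 60 x 66 x 30 mm (x, y, z) between the jaws; origin: centre of its underside, axes as the vise's. At the start it is 3 to 6 mm too high and rocked up to 3 degrees about y; it can only slide down or up and rock about y, against the jaws' grip. Seated, its underside is 46 mm and its top 76 mm above the bench, and the jaws keep pulling it down.
- parallel_near: Steel bar 12 x 130 x 18 mm (x, y, z), 0.08 kg, standing loose on the vise bed under the block, robot's side; origin: centre of its underside; long axis y, along the jaws. Its ends stick out about 25 mm at both sides of the vise, 28 to 46 mm above the bench. Loose, 1 N slides it; trapped, it withstands about 5 N. It must end within 6 mm of its start.
- parallel_far: The same bar on the far side, 44 mm from the near one
- bar_center (a point): Centre (half-way up) of the tapping bar: upright round bar, 26 mm in diameter and 110 mm tall, 0.25 kg, white plastic face at the foot, brass shank, red cap on top; it stands free on the bench with its foot at z = 0. Its z axis is its long axis.
- tapping_bar: The same bar; origin at the centre of its foot (the white face)
- flux_pot: Bystander: small pot with a black lid, 51 mm in diameter, 46 mm tall, loose; leave alone
- paste_pot: Bystander: small pot with a red lid, 41 mm in diameter, 36 mm tall, loose; leave alone
- red_pliers: Bystander: pliers with red handles, 144 mm long, lying loose; leave alone
- press_point (a point): Point to press: the middle of the block's top face. The block creeps down under about 2 to 10 N, and levels itself when one side meets its parallel; once it sits on both parallels the force rises steeply; a slow, settled press of 20 to 25 N seats it; if a parallel still slides, press again a little harder. Pressing off to one side can lift the other side again.

How it is judged:
By the outcome, as a careful person would: the job done as asked, in the order asked, and still so for the second after the job is handed in, with the robot touching nothing.
It also fails if it takes over 69 s, if anything falls off the work surface, if the arm or the gripper's body presses on something with over 40 N, if the wrist force passes 120 N, or if a joint passes its speed limit or range.

### The arm

A 6-joint arm with a two-finger parallel gripper is mounted at the origin on a cart in front of the work surface, level with it; the furniture and walls round the work are solid. World frame = base frame: x ahead of the robot, y to its left, z up, the work surface at z = 0. Lengths are in m, angles in rad, forces in N, time in s.
With the tool pointing down it reaches from about 0.275 to 1 m from the base axis. Payload 8.4 kg.
Tool frame: the origin (TCP) lies on the centre line of the jaws, within the pads' length; the fingertips stand 17 mm ahead of it and the grasp point (between the pads) lies 2 mm behind it (bot.tcp_to_tips is the z of the fingertips in the tool frame, in m); z points along the fingers, y is the line along which they close (so a half turn about z gives the same grasp; the last joint's range is limited). The gripper opens to 85 mm and grips with 20 to 120 N. Pads are 22 mm wide; open, the fingers measure 114 mm over their backs; the gripper's body (76 mm by 85 mm) begins 54 mm behind the grasp point. The pads swing forward as they close: fully open they stand 13 mm farther back than shut.
Start: joints at [1.221, 0.353, 1.633, -0, 1.155, -0.002], TCP at [0.213, 0.588, 0.248] pointing down, gripper open.
Joint ranges: [-2.63, 2.63], [-0.92, 2.1], [0.06, 2.66], [-1.3, 4.44], [0, 2.69], [-3.02, 3.02]. Speed limits (rad/s): [2.22, 2.22, 2.79, 3.14, 3.14, 3.14].

### API

Orientations are given as a unit quaternion [x, y, z, w].
In Python, from workcell import bot, hand, kinematics, get_obs, vision, hand_in gives the robot as it stands. The module is installed in compiled form; this text tells all that it offers. Calls block until the motion is done:
- bot.reach(position, orientation): joint-space move of the TCP to a pose.
- bot.servo_line(position, ori=None, velocity=0.15): straight line of the TCP; ori=None keeps the orientation; velocity is the mean speed in m/s.
- bot.goto_joints(angles): joint-space move.
- hand.move_gripper(opening, strength=None): finger opening in m; strength is the grip in N (None keeps the last); returns when the fingers have stopped.
- bot.dwell(seconds).
- kinematics.solve_ik(position, orientation): joint angles nearest the present ones, or None.
- get_obs(): the state.
- vision.read_camera(name): name is "side" or "top" or "wrist"; returns a dict with "frame" (480x640x3 uint8, red, green, blue), "intrinsics" (3x3 intrinsics, pixels), "view" (4x4, takes a point from world to camera coordinates). Camera axes: x right, y down, z forward; pixel columns grow to the right and rows downward; lengths in m; the calibration is good to about 2 mm. A picture is of the moment at which its call begins. There is no depth.
A pose or a line that the arm cannot do raises bot.IKError and nothing moves.
- hand_in(): hands the job in; it is judged then, once.
The state is a dict: "time_s": time; "joint_pos": joint angles; "joint_vel": joint speeds; "joint_efforts": joint torques, N m; "position": TCP position; "orientation": TCP orientation; "wrist_force": force on the tool from outside, world axes, zero at the start; "ft_torque": the same for the moment, N m; "gripper_width": finger opening in m; "grip_force": force on a finger pad.
Only numpy, scipy, OpenCV 4.12 (cv2) and the standard library are available. Lean on these libraries where they do the work, as an engineer would, in place of code of your own. Each camera call takes 0.05 s, during which the arm holds its last target. There are 200 camera calls.

## Working session

There is one attempt and no reset: what is moved stays moved. The work goes in short steps, each a Python script; the robot and the scene stay as the last script left them, time stands still between calls to the robot, and variables do not carry over. Pictures are saved under pics/ and viewed, at most 10 in all, crops included, and the job is handed in when it is done.

```bash
mkdir -p pics
python3 - <<'E'
from workcell import bot,hand,get_obs,vision
import cv2,numpy as np
for n in ["top","side"]:
    d=vision.read_camera(n); cv2.imwrite(f"pics/{n}0.png",d["frame"][:,:,::-1]); np.savez(f"pics/{n}0.npz",**d)
    print(n,np.round(d["intrinsics"],1).tolist(),np.round(d["view"],3).tolist())
o=get_obs();print({k:np.round(v,3).tolist() for k,v in o.items()}, bot.tcp_to_tips)
E
```

```text
top [[433.6, 0.0, 320.3], [0.0, 433.6, 233.9], [0.0, 0.0, 1.0]] [[-0.009, -1.0, 0.004, -0.14], [-0.995, 0.008, -0.097, 0.575], [0.097, -0.004, -0.995, 1.168], [0.0, 0.0, 0.0, 1.0]]
side [[467.0, 0.0, 316.5], [0.0, 467.0, 237.9], [0.0, 0.0, 1.0]] [[0.867, -0.497, 0.026, -0.561], [-0.227, -0.441, -0.868, 0.146], [0.443, 0.747, -0.496, 1.051], [0.0, 0.0, 0.0, 1.0]]
{'time_s': 0.1, 'joint_pos': [1.221, 0.354, 1.634, 0.0, 1.155, -0.002], 'joint_vel': [0.001, -0.003, -0.002, -0.002, 0.002, 0.001], 'joint_efforts': [0.001, -60.635, -34.282, -0.0, 0.004, -0.0], 'position': [0.213, 0.587, 0.248], 'orientation': [0.173, 0.985, -0.001, -0.0], 'wrist_force': [-0.421, -0.849, -0.078], 'ft_torque': [0.075, 0.021, -0.02], 'grip_force': 0.0, 'gripper_width': 0.085} 0.017
```

View pics/top0.png

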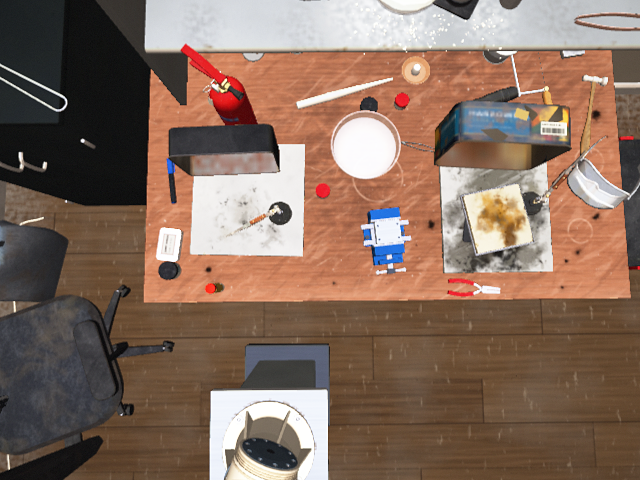

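View pics/side0.png

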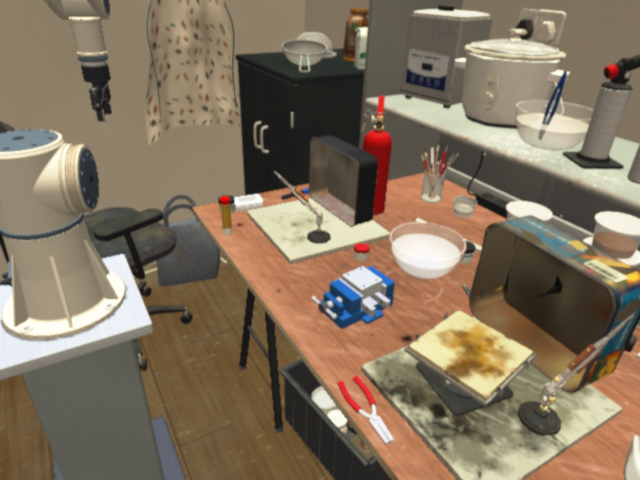

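Top view: bar (red cap) at about (211,288), vise at (386,235), pliers (475,288), red-lid pot (322,190) or (401,100), black-lid pot (369,104). Side view: bar at (226,215), vise at (357,295). I'll enlarge the bar and the vise.

```bash
cat > h.py <<'E'
import numpy as np,cv2
def ray(d,u,v):
    K,V=d["intrinsics"],d["view"];R,t=V[:3,:3],V[:3,3]
    return -R.T@t, R.T@np.linalg.solve(K,[u,v,1.])
def onz(d,u,v,z):
    c,r=ray(d,u,v);return c+r*(z-c[2])/r[2]
def proj(d,p):
    q=d["intrinsics"]@(d["view"][:3,:3]@np.asarray(p)+d["view"][:3,3]);return q[:2]/q[2]
E
python3 - <<'E'
from h import *
T=dict(np.load("pics/top0.npz"));S=dict(np.load("pics/side0.npz"))
def crop(d,u,v,w,h,s): return cv2.resize(d["frame"][v:v+h,u:u+w,::-1],None,fx=s,fy=s,interpolation=cv2.INTER_CUBIC)
a=np.hstack([crop(T,350,200,72,80,5),crop(T,190,270,44,40,10)[:400,:440]])
b=np.hstack([crop(S,305,255,100,80,4)[:200*2],crop(S,205,185,50,40,8)[:320]])
img=np.zeros((720,800,3),np.uint8);img[:400,:800]=a[:, :800];img[400:,:800]=b
cv2.imwrite("pics/c1.png",cv2.resize(img,(666,600)))
for n,d,(u,v),z in [("capT",T,(211,288),.11),("footS",S,(227,233),0),("capS",S,(226,199),.11),("vise",T,(386,235),.07)]: print(n,onz(d,u,v,z).round(3))
E
```

```text
capT [0.43  0.134 0.11 ]
footS [0.43  0.142 0.   ]
capS [0.433 0.136 0.11 ]
vise [ 0.565 -0.319  0.07 ]
```

View pics/c1.png

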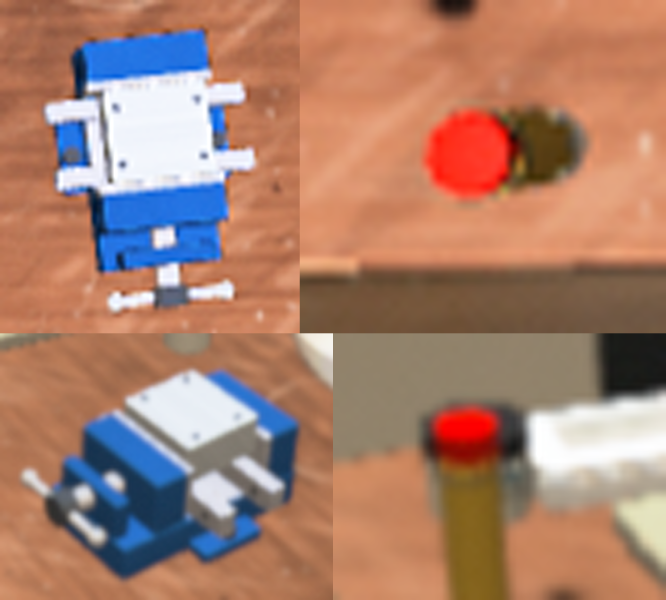

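Bar stands at (0.431, 0.135), both cameras agreeing. The crop shows the vise with yaw of about +6° and both parallels sticking out each side. Next I look at the vise from near with the wrist camera.

```bash
cat >> h.py <<'E'
from scipy.spatial.transform import Rotation as Ro
def down(yaw): return (Ro.from_euler('z',yaw)*Ro.from_euler('x',np.pi)).as_quat()
E
python3 - <<'E'
from h import *
from workcell import bot,hand,get_obs,vision,kinematics
y=np.radians(6)
for p in [(.431,.135,.2),(.56,-.32,.15),(.56,-.2,.1),(.54,-.32,.33)]:
    for a in (0,np.pi):
        s=kinematics.solve_ik(p,down(y+a)); print(p,a,None if s is None else np.round(s,2))
bot.reach([.53,-.32,.33],down(y+np.pi))
d=vision.read_camera("wrist");np.savez("pics/w1.npz",**d);cv2.imwrite("pics/w1.png",d["frame"][:,:,::-1])
o=get_obs();print(o["time_s"],o["wrist_force"],np.round(d["view"],3).tolist(), proj(d,[.565,-.319,.07]))
E
```

```text
(0.431, 0.135, 0.2) 0 [ 0.3   0.14  2.04 -0.    0.96  1.77]
(0.431, 0.135, 0.2) 3.141592653589793 [ 0.3   0.14  2.04  0.    0.96 -1.38]
(0.56, -0.32, 0.15) 0 [-0.52  0.48  1.67 -0.    0.99  0.94]
(0.56, -0.32, 0.15) 3.141592653589793 [-0.52  0.48  1.67  0.    0.99 -2.2 ]
(0.56, -0.2, 0.1) 0 [-0.35  0.48  1.81 -0.    0.85  1.12]
(0.56, -0.2, 0.1) 3.141592653589793 [-0.35  0.48  1.81  0.    0.85 -2.02]
(0.54, -0.32, 0.33) 0 [-0.54  0.29  1.53 -0.    1.31  0.93]
(0.54, -0.32, 0.33) 3.141592653589793 [-0.54  0.29  1.53  0.    1.31 -2.21]
3.5167 [ 0.27241952  0.2122825  -0.03966899] [[-0.106, 0.994, -0.001, 0.375], [0.958, 0.103, 0.267, -0.532], [0.266, 0.027, -0.964, 0.324], [0.0, 0.0, 0.0, 1.0]] [324.03415509 237.07845594]
```

View pics/w1.png

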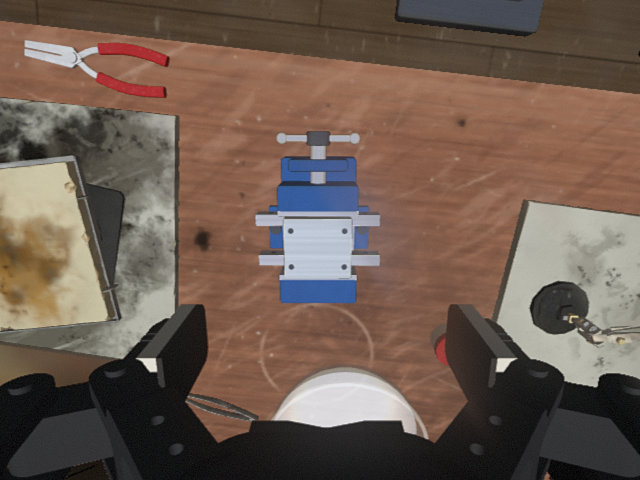

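The wrist view shows the vise centred at (319,240), parallels at rows about 220 and 260 with ends at columns 257/380, near-side T handle at the top. Enlarging to measure.

Run:
```python
from h import *
d=dict(np.load("pics/w1.npz"))
c=cv2.resize(d["frame"][195:310,245:395,::-1],None,fx=5,fy=5,interpolation=cv2.INTER_CUBIC)
cv2.imwrite("pics/w1c.png",c)
T=dict(np.load("pics/top0.npz"));print(onz(T,322,190,.036))
```

```text
[ 0.69488316 -0.15024258  0.036     ]
```

View pics/w1c.png

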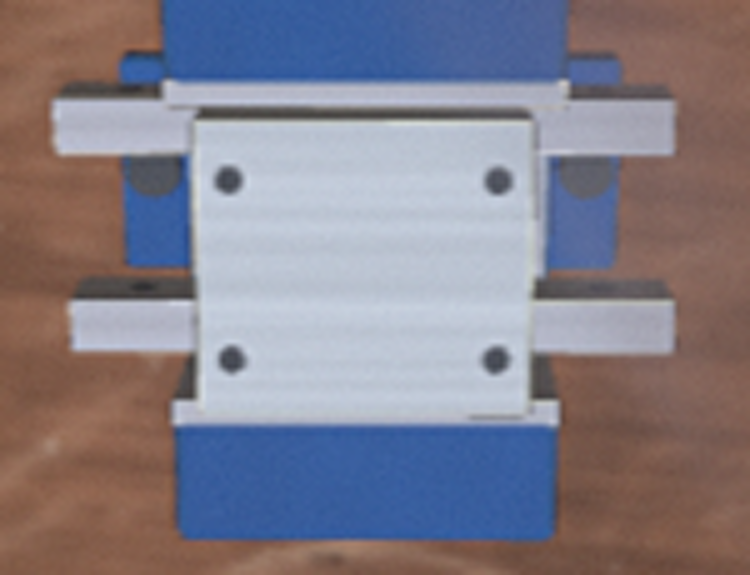

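Crop: block top corners at about (195,118)–(530,415); near parallel's top face cols 53–675, rows 97–155; far one's cols 70–673, rows 297–352.

Run:
```python
from h import *
d=dict(np.load("pics/w1.npz"))
f=lambda X,Y,z: onz(d,X/5+245-.4,Y/5+195-.4,z)
B=np.array([f(*p,.080) for p in [(195,118),(530,118),(530,415),(195,415)]])
N=np.array([f(*p,.046) for p in [(53,97),(675,97),(675,155),(53,155)]])
F=np.array([f(*p,.046) for p in [(70,297),(673,297),(673,352),(70,352)]])
J=np.array([f(*p,.068) for p in [(163,92),(568,92),(173,412),(558,412)]])
for n,P in zip("BNFJ",(B,N,F,J)):
    e=P[1]-P[0]; print(n,P.mean(0).round(4),"len",np.linalg.norm(e).round(4),"wid",np.linalg.norm(P[3]-P[0]).round(4),"yaw",np.degrees(np.arctan2(-e[0],e[1])).round(2))
print(np.linalg.norm((N-F).mean(0)))
```

```text
B [ 0.5745 -0.3247  0.08  ] len 0.0639 wid 0.0604 yaw 6.13
N [ 0.5536 -0.3273  0.046 ] len 0.1291 wid 0.0124 yaw 6.13
F [ 0.5967 -0.3214  0.046 ] len 0.1287 wid 0.0124 yaw 6.13
J [ 0.5751 -0.3243  0.068 ] len 0.0795 wid 0.1033 yaw 6.13
0.04348632537011026
```

Sizes check out (block 64x60, parallels 129x12.4, 43.5 mm apart): vise at (0.575,-0.3245), yaw 6.1°. Now the bar: refine with the wrist camera and grasp.

Run:
```python
from h import *
from workcell import bot,hand,get_obs,vision
q=down(np.radians(6.1)+np.pi)
bot.reach([.415,.135,.27],q)
d=vision.read_camera("wrist");cv2.imwrite("pics/w2.png",d["frame"][:,:,::-1])
im=d["frame"].astype(int);m=((im[...,0]>150)&(im[...,1]<70)&(im[...,2]<70)).astype(np.uint8)
n,l,s,c=cv2.connectedComponentsWithStats(m);e=proj(d,[.431,.135,.11])
i=min((k for k in range(1,n) if s[k,4]>150),key=lambda k:np.hypot(*(c[k]-e)))
p=onz(d,*c[i],.11);print(e,c[i],s[i],p, get_obs()["time_s"])
if np.hypot(p[0]-.431,p[1]-.135)<.008:
    bot.reach([p[0],p[1],.19],q)
    bot.servo_line([p[0],p[1],.068],velocity=.1)
    print(get_obs()["wrist_force"])
    hand.move_gripper(.02,80)
    o=get_obs();print(o["gripper_width"],o["grip_force"],o["wrist_force"],o["time_s"],o["position"])
```

```text
[325.90862085 246.42006471] [327.35897436 246.28632479] [311 229  34  32 702] [0.43078243 0.13605567 0.11      ] 5.2917
[-0.74167595 -0.15906633  0.51952133]
0.023988078541491886 77.92866110801697 [-2.18728648  1.12216467  5.23226556] 7.675 [0.43094978 0.13631712 0.06830012]
```

Run:
```python
from h import *
from workcell import bot,hand,get_obs,vision
q=down(np.radians(6.1)+np.pi)
bot.servo_line([.431,.136,.22],velocity=.15)
bot.reach([.575,-.3245,.22],q)
bot.servo_line([.575,-.3245,.165],velocity=.1)
bot.dwell(.3)
t0=get_obs()["time_s"]
for i in range(4):
    o=get_obs();print(np.round(o["wrist_force"],2),o["time_s"]);bot.dwell(.05)
print(o["position"],o["gripper_width"])
S=vision.read_camera("side")["frame"];W=vision.read_camera("wrist")["frame"]
a=cv2.resize(S[190:350,280:440,::-1],(400,400),interpolation=cv2.INTER_CUBIC);b=cv2.resize(W[150:470,160:480,::-1],(400,400))
cv2.imwrite("pics/p1.png",np.hstack([a,b]))
```

```text
[-0.33 -0.54 -2.86] 11.6
[-0.16 -0.72 -2.69] 11.65
[ 0.05 -0.34 -2.14] 11.7
[ 0.56  0.22 -2.85] 11.75
[ 0.57507085 -0.32457406  0.16524136] 0.02363992976147988
```

View pics/p1.png

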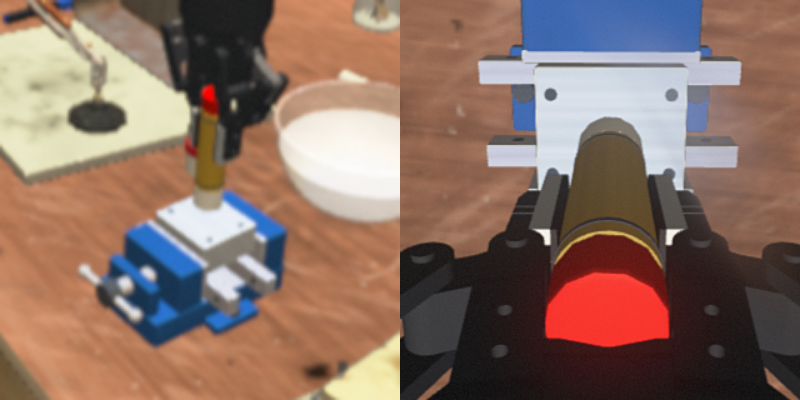

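The bar hangs upright in the grip, foot above the middle of the block (side crop: foot about (208,200) over the block). Pressing under force control.

```bash
cat >> h.py <<'E'
from workcell import bot,hand,get_obs,vision
def force(n=4,dt=.03):
    a=[]
    for _ in range(n): bot.dwell(dt);a.append(get_obs()["wrist_force"])
    return np.mean(a,0)
E
python3 - <<'E'
from h import *
f0=force(6)
z=.153;P=[.575,-.3245]
bot.servo_line(P+[z],velocity=.03)
F=0
log=[]
while z>.136 and get_obs()["time_s"]<40:
    g=force(3,.03)-f0;F=g[2];log.append((round(z*1e3,2),*g.round(1)))
    if F>20.5: break
    z-=.0005 if F<11 else (.0002 if F<16 else .0001)
    bot.servo_line(P+[z],velocity=.01)
for r in log: print(*r)
bot.dwell(.5);g=force(4)-f0;o=get_obs();print("settled",g,o["position"],o["time_s"],o["gripper_width"])
E
```

```text
153.0 -0.7 -0.1 0.1
152.5 -0.2 0.1 0.4
152.0 -0.7 -0.2 0.2
151.5 0.2 0.3 -0.1
151.0 -0.5 -0.2 0.0
150.5 -0.9 0.4 0.1
150.0 -0.2 -0.4 2.1
149.5 1.1 0.8 3.6
149.0 1.1 1.0 3.4
148.5 1.0 -0.1 3.8
148.0 1.2 -0.4 3.4
147.5 1.4 -0.3 3.0
147.0 0.9 -0.3 2.8
146.5 1.3 0.2 3.0
146.0 1.3 0.3 3.0
145.5 0.9 -0.4 2.9
145.0 1.0 -0.0 3.4
144.5 2.0 0.6 5.0
144.0 2.4 1.8 7.4
143.5 1.9 2.3 11.5
143.3 1.4 2.3 12.7
143.1 1.4 3.3 14.3
142.9 0.4 3.8 16.6
142.8 0.4 3.9 16.8
142.7 0.6 4.3 16.9
142.6 0.5 3.4 17.7
142.5 0.2 4.3 18.8
142.4 -0.3 4.2 19.9
142.3 -0.1 4.1 20.2
142.2 -1.0 4.5 21.2
settled [-0.8904324   4.73338008 20.78068828] [ 0.57572577 -0.32453408  0.14425398] 23.5333 0.024341741471529905
```

Run:
```python
from h import *
f0=np.array([-.1,-.3,-2.65]);P=[.575,-.3245]
bot.servo_line(P+[.1419],velocity=.005);bot.dwell(.4);g=force(6)-f0;o=get_obs()
print("press",g,o["position"],o["time_s"])
bot.servo_line(P+[.19],velocity=.06)
bot.dwell(.2);print("free",force(4),get_obs()["time_s"])
W=vision.read_camera("wrist")["frame"];cv2.imwrite("pics/p2.png",W[:,:,::-1])
```

```text
press [-0.47161812  5.42624623 22.57647283] [ 0.57573981 -0.32450747  0.14423992] 24.3833
free [-0.08658617 -0.16557078 -3.1734523 ] 25.6667
```

View pics/p2.png

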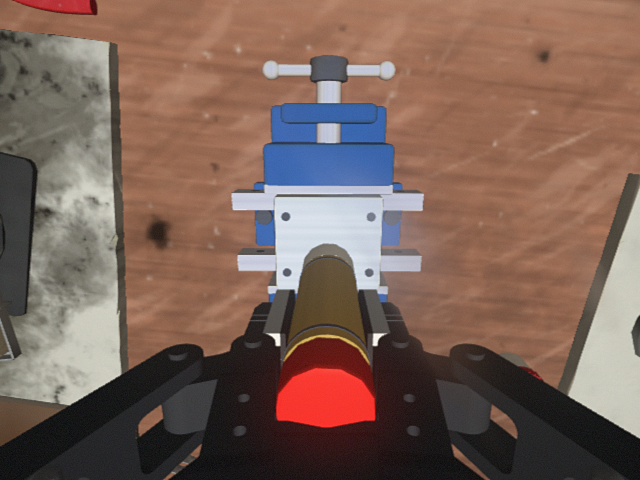

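Press settled at 22.6 N; the picture shows block level between the jaws, the parallel ends unchanged. Now the near parallel's push test from the +y end.

```bash
cat >> h.py <<'E'
def test(c,z=.096):
    a=np.radians(6.1);v=np.array([-np.sin(a),np.cos(a)])
    at=lambda s,h:[*(np.array(c)+v*s),h]
    bot.servo_line(at(.093,.19),velocity=.15);bot.servo_line(at(.093,z),velocity=.12)
    bot.servo_line(at(.083,z),velocity=.04);bot.dwell(.15)
    f0=force(6);s=.083;log=[]
    while s>.070:
        g=(force(3,.03)-f0)[:2]@v;x=(np.array(get_obs()["position"][:2])-c)@v
        log.append((round(s*1e3,2),round(x*1e3,2),round(g,2)))
        if g>2.9: break
        s-=.0004 if g<1.2 else .0002
        bot.servo_line(at(s,z),velocity=.01)
    bot.dwell(.25)
    g=force(5)-f0;x=(np.array(get_obs()["position"][:2])-c)@v
    print(log);print("held",g,g[:2]@v,x*1e3)
    bot.servo_line(at(.093,z),velocity=.05);bot.servo_line(at(.093,.19),velocity=.12)
    print(get_obs()["time_s"])
E
python3 - <<'E'
from h import *
test((.5534,-.3271))
E
```

```text
[(83.0, np.float64(83.05), np.float64(-0.59)), (82.6, np.float64(82.61), np.float64(-0.79)), (82.2, np.float64(82.18), np.float64(0.21)), (81.8, np.float64(81.81), np.float64(-0.24)), (81.4, np.float64(81.39), np.float64(0.17)), (81.0, np.float64(80.98), np.float64(-0.15)), (80.6, np.float64(80.61), np.float64(-0.23)), (80.2, np.float64(80.21), np.float64(0.16)), (79.8, np.float64(79.8), np.float64(-0.05)), (79.4, np.float64(79.41), np.float64(-0.09)), (79.0, np.float64(79.01), np.float64(-0.0)), (78.6, np.float64(78.58), np.float64(-0.59)), (78.2, np.float64(78.35), np.float64(0.71)), (77.8, np.float64(78.15), np.float64(3.92))]
held [-0.24805447  4.06030085  1.41932005] 4.063670479340548 77.8908191871577
34.6333
```

Near parallel held 4.1 N. Now the far one, with finer steps.

```bash
sed -i 's/at(.083,z)/at(.081,z)/; s/s=.083/s=.081/; s/s-=.0004 if g<1.2 else .0002/s-=.0003 if g<.7 else .00015/; s/g>2.9/g>2.6/' h.py
python3 - <<'E'
from h import *
test((.5967,-.3214))
W=vision.read_camera("wrist");np.savez("pics/w3.npz",**W)
cv2.imwrite("pics/p3.png",W["frame"][:,:,::-1])
E
```

```text
[(81.0, np.float64(81.09), np.float64(0.15)), (80.7, np.float64(80.72), np.float64(0.3)), (80.4, np.float64(80.39), np.float64(0.19)), (80.1, np.float64(80.1), np.float64(0.31)), (79.8, np.float64(79.78), np.float64(0.2)), (79.5, np.float64(79.5), np.float64(0.16)), (79.2, np.float64(79.21), np.float64(0.0)), (78.9, np.float64(78.9), np.float64(-0.51)), (78.6, np.float64(78.68), np.float64(1.18)), (78.45, np.float64(78.61), np.float64(1.39)), (78.3, np.float64(78.47), np.float64(3.13))]
held [-0.53086868  2.83450899  0.65038418] 2.874872105997223 78.3258884198789
42.2
```

View pics/p3.png

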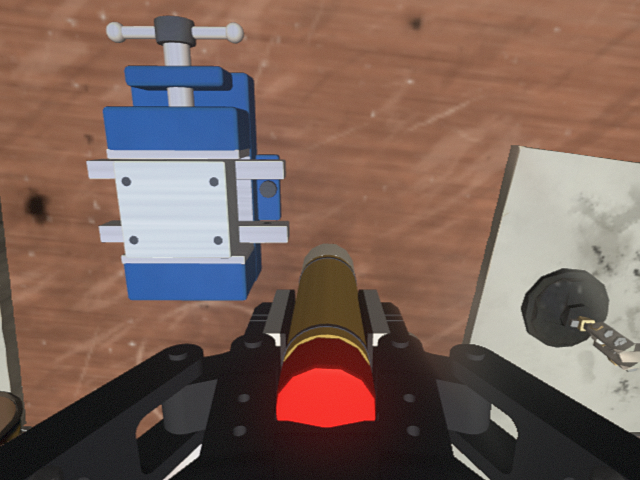

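Both held (4.1 N and 2.9 N); the picture shows both parallels in place, ends at (285,170) and (288,233). Standing the bar back at its start place.

Run:
```python
from h import *
q=down(np.radians(6.1)+np.pi);P=[.431,.136]
bot.reach(P+[.2],q);bot.servo_line(P+[.075],velocity=.12);bot.dwell(.2)
f0=force(4);z=.0705
bot.servo_line(P+[z],velocity=.03)
while z>.0655:
    F=(force(2)-f0)[2]
    if F>2: break
    z-=.0004;bot.servo_line(P+[z],velocity=.01)
print("touch",z,F,get_obs()["time_s"])
hand.move_gripper(.032);hand.move_gripper(.085);bot.dwell(.2)
bot.servo_line(P+[.2],velocity=.12)
d=vision.read_camera("side");S=d["frame"];T=vision.read_camera("top")["frame"]
a=cv2.resize(S[170:370,200:400,::-1],(400,400));b=cv2.resize(T[170:310,180:420,::-1],(400,233))
c=np.zeros((400,800,3),np.uint8);c[:,:400]=a;c[:233,400:]=b;cv2.imwrite("pics/p4.png",c)
o=get_obs();print(o["time_s"],o["wrist_force"],proj(d,[*P,0]),proj(d,[*P,.11]))
```

```text
touch 0.06810000000000001 7.061759893893092 47.5167
49.8833 [ 0.02606493 -0.421804   -0.05922729] [228.09210742 233.89410559] [225.39162475 199.119058  ]
```

View pics/p4.png

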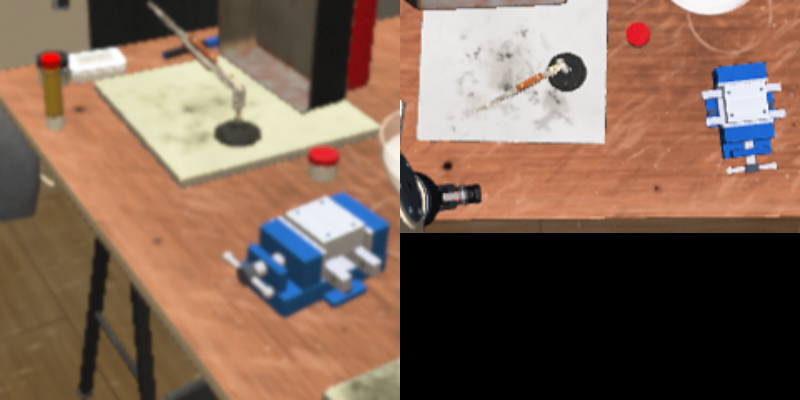

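The side view shows the bar upright at its place (foot at crop (54,127)), with the block seated and the parallels in place. Handing in.

```bash
python3 -c "
from workcell import hand_in
print(hand_in())"
```

```text
the job is handed in; nothing more can be done
None
```

The block is seated after a 22.6 N press; the near and then the far parallel withstood pushes of 4.1 N and 2.9 N without sliding, the bar stands upright at its starting spot, and the job was handed in at about 50 s.

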